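# Short spin on the bench centrifuge

### The job

Give the blood tubes a short spin in the centrifuge, using your fingertips only: push the open lid down until it is fully shut, then press the white-dotted end of the black power rocker until it is fully over, then press the green key all the way down and keep it down, finishing your program while still holding it. Press no other key, and leave the jar, bottle, vial, cup, pen and boxes where they stand: grip or lift nothing.

Things in the scene. Friction and masses are not known exactly. Their poses are not given: they have to be found in the camera images.
- machine: bench centrifuge, fixed to the table: cream housing, 330 mm wide (its y) by 220 mm deep (its x), flat deck 110 mm above the table. Origin: centre of its underside, at table height. Its x axis points from the operator (robot) side to the back, y to its left, z up; it stands turned by up to 0.35 rad. The lidded rotor chamber takes its left part, the dark control panel with the rocker and four round keys its right part
- lid (a joint): angle of the chamber lid in rad: 0 = fully shut, grows as it opens; starts between 0.35 and 0.75. Stiff hinge along the machine's y at its back edge (machine frame x 100 mm, z 110 mm): the lid stays where it is left, falls no further by itself, and takes only 1 to 3 N near the front edge to push down
- lid_press (a point): point on the upper face of the off-white lid, on its centre line, 180 mm from the hinge and 10 mm behind the base of its blue front tab (60 mm wide); it moves with the lid. The lid is 190 mm deep, 185 mm wide, 18 mm thick; its upper face is 128 mm above the table when shut. Push down from above here or a little nearer the hinge
- rocker (a joint): angle of the black power rocker in rad: 0 = off, 0.5 = on (end stop); it stays where it is left. It starts off (0 to 0.06)
- rocker_dot (a point): white dot on the upper face of the rocker's raised half (its right half seen from the robot), 22 mm from the pivot; the rocker is 64 mm long along the machine's y and 30 mm wide, its pivot at (-65, -100, 125) mm in the machine frame. Pushing the dot straight down by about 11 mm with 2 to 4 N turns it on; the dot is then about 124 mm above the table. The neighbouring keys are at least 70 mm away in x
- key_green_top (a point): centre of the top of the green round key (the spring-loaded short-spin key: it runs the rotor only while it is held down): cap 28 mm across in a black ring 44 mm across, top about 132 mm above the table when up. The four keys stand in a 2 x 2 block, centres 57 mm apart along the machine's x and 60 mm along its y; which colour is where changes each time
- key_green (a joint): how far the green key is pressed, m: 0 = up, 0.006 = fully down; spring return, starts to move at 1.5 N, fully down at 5 N
- key_red_top (a point): centre of the top of the red round key (another function, not to be pressed): cap 28 mm across in a black ring 44 mm across, top about 132 mm above the table when up. The four keys stand in a 2 x 2 block, centres 57 mm apart along the machine's x and 60 mm along its y; which colour is where changes each time
- key_red (a joint): how far the red key is pressed, m: 0 = up, 0.006 = fully down; spring return, starts to move at 1.5 N, fully down at 5 N
- key_yellow_top (a point): centre of the top of the yellow round key (another function, not to be pressed): cap 28 mm across in a black ring 44 mm across, top about 132 mm above the table when up. The four keys stand in a 2 x 2 block, centres 57 mm apart along the machine's x and 60 mm along its y; which colour is where changes each time
- key_yellow (a joint): how far the yellow key is pressed, m: 0 = up, 0.006 = fully down; spring return, starts to move at 1.5 N, fully down at 5 N
- key_blue_top (a point): centre of the top of the blue round key (another function, not to be pressed): cap 28 mm across in a black ring 44 mm across, top about 132 mm above the table when up. The four keys stand in a 2 x 2 block, centres 57 mm apart along the machine's x and 60 mm along its y; which colour is where changes each time
- key_blue (a joint): how far the blue key is pressed, m: 0 = up, 0.006 = fully down; spring return, starts to move at 1.5 N, fully down at 5 N
- jar: amber screw-top jar, 60 mm across, 70 mm high, standing on the table on the robot's side of the machine; loose, not part of the job. Origin: centre of its underside
- reagent: white bottle with a blue cap, 48 mm across, 110 mm high, standing close to the machine's left side; loose, not part of the job. Origin: centre of its underside
- vial: small glass vial with a white cap, 26 mm across, 55 mm high, standing close to the machine's right side; loose, not part of the job. Origin: centre of its underside
- needle_box: white box, 70 x 110 x 50 mm, on the left of the table; loose, not part of the job. Origin: centre of its underside
- cup: white plastic cup, 72 mm across, 80 mm high, on the right of the table; loose, not part of the job. Origin: centre of its underside
- marker: black marker pen with a red cap, 135 mm long, lying on the right of the table; loose, not part of the job. Origin: centre of its underside
- slide_box: flat blue box, 90 x 70 x 32 mm, on the right of the table; loose, not part of the job. Origin: centre of its underside

How it is judged:
By the outcome, as a careful person would: the job done as asked, in the order asked, and still so for the second after the job is handed in, while the arm keeps its last pose, push and grip.
It also fails if it takes over 45 s, if anything falls off the work surface, if the arm or the gripper's body presses on something with over 40 N, if the wrist force passes 120 N, or if a joint passes its speed limit or range.

### The arm

A 6-joint arm with a two-finger parallel gripper is mounted at the origin on the work surface. World frame = base frame: x ahead of the robot, y to its left, z up, the work surface at z = 0. Lengths are in m, angles in rad, forces in N, time in s.
With the tool pointing down it reaches from about 0.35 to 0.775 m from the base axis. Payload 5.5 kg.
Tool frame: the origin (TCP) lies midway between the tips of the shut fingers; the grasp point (between the pads) lies grip_point_offset behind it (grip_point_offset is the distance from the TCP to the grasp point, in m); z points along the fingers, y is the direction in which the jaws open and shut (so a half turn about z gives the same grasp; the last joint's range is limited). The gripper opens to 85 mm and grips with 20 to 120 N. Pads are 22 mm wide; open, the fingers measure 114 mm over their backs; the gripper's body (76 mm by 85 mm) begins 54 mm behind the grasp point. The pads swing forward as they close: fully open they stand 13 mm farther back than shut.
Start: joints at [-1.25, 0.313, 0.046, 1.304, 0, 1.431], TCP at [0.256, -0.515, 0.231] pointing down, gripper open.
Joint ranges: [-2.76, 2.76], [-0.86, 1.69], [-1.03, 1.26], [-2.2, 2.34], [-1.47, 1.5], [-3.14, 3.14]. Speed limits (rad/s): [2.57, 2.57, 3.14, 3.14, 3.14, 3.14].

### API

Orientations are given as a unit quaternion [w, x, y, z].
In Python, from workcell import * gives the robot as it stands.
- The arm moves only by the tool send_rows, never from a script. Its argument "series" is one flat list of numbers, 7 for each row, row after row: the shift along the tool's x, y, z in cm, then the turn, a rotation vector about the tool's x, y, z in degrees, then the opening, from 0 (shut) to 1 (fully open). A call has 1 to 10 rows; each row is the pose to reach, as a shift and turn from the pose commanded when the call began, along the tool's axes at that moment; what a row does not reach only later rows make up. A row lasts 1/12 s, in which the tool goes at most 41.7 mm and 7.16 degrees, less where a joint would pass 70% of its speed; a pose out of reach is approached as far as the arm can. A call with a gripper value outside its range is refused whole. The fingers move at their own pace and stop on an object; "newtons" is the grip in N (left out, the last holds). Time passes only in rows, so rows that repeat a pose let the fingers close. It gives the time, the measured TCP pose, the force and the opening at its end, in the units of the state.
- get_state(): the state, without advancing time (a new reading comes with each control period).
- read_camera(name): name is "side" or "top" or "wrist"; returns the picture (400x640x3 uint8, blue, green, red); there is no depth.
- camera_info(name): a dict with "K" (3x3 intrinsics, pixels), "xyz" and "attitude" of the camera in the world. Camera axes: x right, y down, z forward; pixel columns grow to the right and rows downward; lengths in m; the calibration is good to about 2 mm. A picture is of the moment at which its call begins: read the wrist's pose just before it. camera_info takes no time and is no camera call; for the wrist camera it gives the pose at the moment of the call.
- hand_in(): hands the job in, once; it reports no verdict.
Trained networks look in the newest picture that a camera, given by its name, has taken for a name from the list of things; names that differ only in an ending like _2 or _b are one class to them, and where a whole thing is asked for, a point or a joint stands for the part that bears it (a point fixed in the world has none). Each returns a list of dicts, best first, with "p" (0 to 1); they miss things now and then, are a little off and sometimes report something else, mostly with a low value. They report only what shows in the picture. A call takes as long as a camera call.
- silhouettes(camera, label): "pixels" (400x640 bool, what is visible of it) and "box" ([left, top, width, height] in pixels, round what is visible of it).
The state is a dict: "clock": time; "joint_pos": joint angles; "qvel": joint speeds; "tau": joint torques, N m; "tcp_pos": TCP position; "orientation": TCP orientation; "wrist_force": force on the tool from outside, world axes, zero at the start; "ft_torque": the same for the moment, N m; "finger_gap": finger opening in m.
Only numpy, scipy, OpenCV 4.12 (cv2) and the standard library are available. Lean on these libraries where they do the work, as an engineer would, in place of code of your own. Each camera call takes 0.05 s, during which the arm holds its last target. There are 200 camera calls.

## Working session

There is one attempt and no reset: what is moved stays moved. The work goes in short steps, Python scripts to look and compute and a tool call to move; the robot and the scene stay as the last step left them, time stands still between calls to the robot, and variables do not carry over. Pictures are saved under pics/ and viewed, about 8 in all and at most 12, crops included, and the job is handed in when it is done.

Besides the shell and the picture viewer there is one more tool, called after "Call:" in YAML: its name, and indented under it one key for each argument. send_rows: Moves the arm, as the interface text tells. Its arguments: {"type":"object","properties":{"series":{"type":"array"},"newtons":{"type":"number"}},"required":["series"]}

```bash
mkdir -p pics
cat > h.py <<'E'
from workcell import *
import numpy as np, cv2
from scipy.spatial.transform import Rotation as R
def rot(a):
    a=np.array(a,float)
    if a.shape==(3,3): return a
    return R.from_quat([a[1],a[2],a[3],a[0]]).as_matrix()
def proj(ci,P):
    p=(np.atleast_2d(P)-np.array(ci['xyz']))@rot(ci['attitude']); q=p@np.array(ci['K']).T
    return q[:,:2]/q[:,2:]
def onz(ci,uv,z):
    d=rot(ci['attitude'])@np.linalg.inv(ci['K'])@np.array([uv[0],uv[1],1.]); c=np.array(ci['xyz'])
    return c+d*(z-c[2])/d[2]
E
python3 - <<'E'
from h import *
s=get_state();print(s)
for c in('top','side'):
    im=read_camera(c);cv2.imwrite(f'pics/{c}0.png',im);ci=camera_info(c);print(c,ci)
    for n in('key_green_top','key_red_top','key_yellow_top','key_blue_top','rocker','lid','machine'):
        for r in silhouettes(c,n)[:2]:
            m=np.argwhere(r['pixels']).mean(0)[::-1];print(n,round(r['p'],2),r['box'],m.round(1),onz(ci,m,.132).round(3))
E
```

```text
{'clock': 0.0, 'joint_pos': array([-1.24962450e+00,  3.14023672e-01,  4.49877607e-02,  1.30360484e+00,
       -2.34428053e-05,  1.43117706e+00]), 'qvel': array([-9.68547738e-04, -1.70657677e-03, -5.70185307e-04, -5.60700162e-06,
       -3.24128639e-05,  9.75496463e-04]), 'tau': array([-5.33595448e-04, -4.80618703e+01,  2.98535621e+01,  1.91152131e-02,
       -1.89889493e-04, -1.72241153e-05]), 'tcp_pos': array([ 0.25549022, -0.5145519 ,  0.23039923]), 'orientation': array([-9.17354431e-04,  9.73575727e-01,  2.28362549e-01, -9.52733702e-05]), 'wrist_force': array([-0.09753603, -0.18834824,  0.24712769]), 'ft_torque': array([-0.01649114, -0.00758145, -0.00927772]), 'finger_gap': 0.08535859426498693}
top {'K': array([[363.00254122,   0.        , 322.82830587],
       [  0.        , 363.00254122, 199.44081185],
       [  0.        ,   0.        ,   1.        ]]), 'xyz': array([ 0.38174152, -0.05567645,  1.12235021]), 'attitude': array([ 0.05008869, -0.69734102,  0.71348182, -0.04637146])}
key_green_top 0.52 [341.6, 165.4, 9.6, 9.5] [345.8 170.6] [ 0.597 -0.118  0.132]
key_red_top 0.56 [3
[... 413 characters left out ...]
.1] [273.6 169.2] [0.606 0.083 0.132]
machine 0.65 [235.3, 136.8, 124.1, 83.0] [296.1 179.5] [0.575 0.021 0.132]
machine 0.5 [339.9, 148.7, 9.9, 9.5] [344.5 150.8] [ 0.654 -0.116  0.132]
side {'K': array([[405.32011429,   0.        , 317.13202788],
       [  0.        , 405.32011429, 194.14744226],
       [  0.        ,   0.        ,   1.        ]]), 'xyz': array([0.01959689, 1.04067688, 0.89958054]), 'attitude': array([ 0.10597183, -0.20962064,  0.85377464, -0.46464828])}
key_blue_top 0.37 [268.1, 237.9, 14.1, 29.6] [274.4 253.2] [0.515 0.317 0.132]
lid 0.64 [252.4, 179.4, 73.1, 35.8] [290.2 197.1] [0.621 0.048 0.132]
machine 0.97 [253.1, 171.5, 99.6, 88.6] [301.6 215. ] [0.536 0.12  0.132]
```

Run:
```python
import cv2,numpy as np
a=cv2.imread('pics/top0.png')[110:260,210:410];b=cv2.imread('pics/side0.png')[140:280,220:400]
cv2.imwrite('pics/t0.png',np.vstack([cv2.resize(a,(440,300),interpolation=2),cv2.resize(b,(440,300),interpolation=2)]))
a=cv2.resize(a,(800,600),interpolation=2);cv2.imwrite('pics/t1.png',a)
```

```text
(no output)
```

View pics/t1.png

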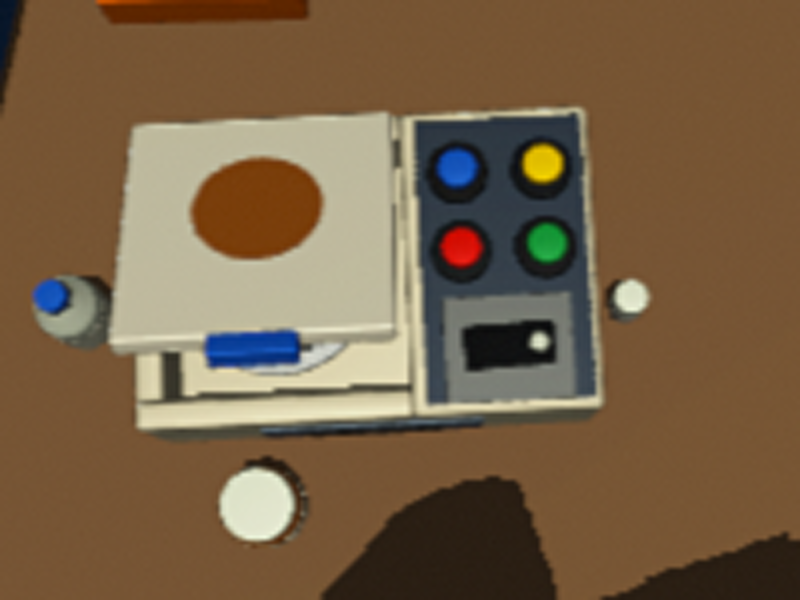

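View pics/side0.png

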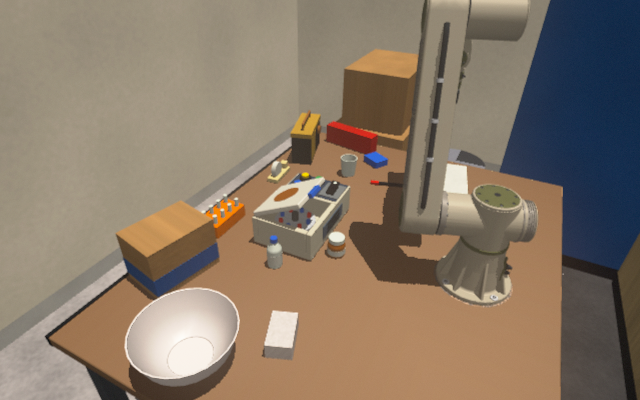

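The top view shows the keys as blue and yellow at the back, red and green in front. Green is at about (347,171), right-front, the rocker dot is at (345,195.5), and the blue lid tab at about (273,197). The side view confirms the lid is open, with the jar in front and the bottle on the left.

```bash
cat >> h.py <<'E'
def M(p): # machine->world
    x,y,t=p[:3]; return np.array([[np.cos(t),-np.sin(t),0,x],[np.sin(t),np.cos(t),0,y],[0,0,1,0]])
def tow(p,P):
    A=M(p); return np.atleast_2d(P)@A[:,:3].T+A[:,3]
E
python3 - <<'E'
from h import *
from scipy.optimize import least_squares
z=lambda u,v:(u/4+210-.4,v/4+110-.4)
ci=camera_info('top'); cs=camera_info('side')
K={'green':z(547,243),'yellow':z(543,163),'red':z(461,247),'blue':z(457,167)}
W={k:onz(ci,v,.132) for k,v in K.items()}
dot=onz(ci,z(540,342),.135); piv=onz(ci,z(509,345),.127)
for k in W: print(k,W[k].round(4))
print('dot',dot.round(4),'piv',piv.round(4))
# deck corners panel side: front right, back right; front-left deck
obs=[((-.11,-.165,.11),z(600,407)),((.11,-.165,.11),z(583,109)),((-.11,.165,.11),z(138,405)),((-.065,-.100,.127),z(509,345))]
kk=[('blue',.5,.5),('yellow',.5,-.5),('red',-.5,.5),('green',-.5,-.5)]
def f(q):
    P=[o[0] for o in obs]+[(q[3]+a*.057,q[4]+b*.06,.132) for _,a,b in kk]
    uv=[o[1] for o in obs]+[K[k] for k,_,_ in kk]
    return (proj(ci,tow(q,P))-np.array(uv)).ravel()
r=least_squares(f,[.57,.01,0,.03,-.1],loss='soft_l1');q=r.x
print('machine',q.round(4),f(q).reshape(-1,2).round(1).tolist())
# lid angle: lid upper front corners in top view
lc=[z(112,340),z(395,328),z(133,127),z(390,113)]
def lp(th,r_,y,h=.018): return (.1-r_*np.cos(th)+h*np.sin(th)*1.0,y,.11+r_*np.sin(th)+h*np.cos(th))
def g(w):
    P=[lp(w[0],.19,w[1]+.0925),lp(w[0],.19,w[1]-.0925),lp(w[0],0,w[1]+.0925),lp(w[0],0,w[1]-.0925)]
    return (proj(ci,tow(q,P))-np.array(lc)).ravel()
r2=least_squares(g,[.55,.06]);print('lid',r2.x,g(r2.x).round(1).reshape(-1,2).tolist())
for th in (.4,.5,.6,.7):
    print(th,proj(cs,tow(q,[lp(th,.19,r2.x[1]+.0925),lp(th,.19,r2.x[1]-.0925),lp(th,.19,r2.x[1])])).round(1).tolist())
np.save('q.npy',np.r_[q[:3],r2.x])
b=cv2.imread('pics/side0.png')[160:270,240:370];cv2.imwrite('pics/s1.png',cv2.resize(b,(780,660))[:600])
s=get_state();print(rot(s['orientation']).round(3))
E
```

```text
green [ 0.598  -0.1193  0.132 ]
yellow [ 0.6553 -0.1183  0.132 ]
red [ 0.5966 -0.0594  0.132 ]
blue [ 0.6539 -0.0579  0.132 ]
dot [ 0.5281 -0.1121  0.135 ] piv [ 0.5277 -0.091   0.127 ]
machine [ 0.5957  0.0089 -0.0116  0.0313 -0.0973] [[0.3, 0.3], [2.6, -1.1], [-1.9, 2.2], [-0.3, -0.7], [0.4, -0.3], [0.3, 0.4], [-0.4, -0.4], [-0.3, 0.3]]
lid [0.37907061 0.06904598] [[-1.5, -0.4], [-0.6, 1.8], [0.7, -4.9], [1.5, -2.2]]
0.4 [[295.1, 206.0], [323.0, 178.5], [309.8, 191.5]]
0.5 [[292.2, 200.6], [320.5, 173.6], [307.1, 186.4]]
0.6 [[288.8, 195.4], [317.5, 168.8], [303.9, 181.4]]
0.7 [[284.9, 190.3], [314.1, 164.2], [300.3, 176.5]]
[[ 0.896  0.445  0.   ]
 [ 0.445 -0.896 -0.   ]
 [-0.     0.    -1.   ]]
```

View pics/s1.png

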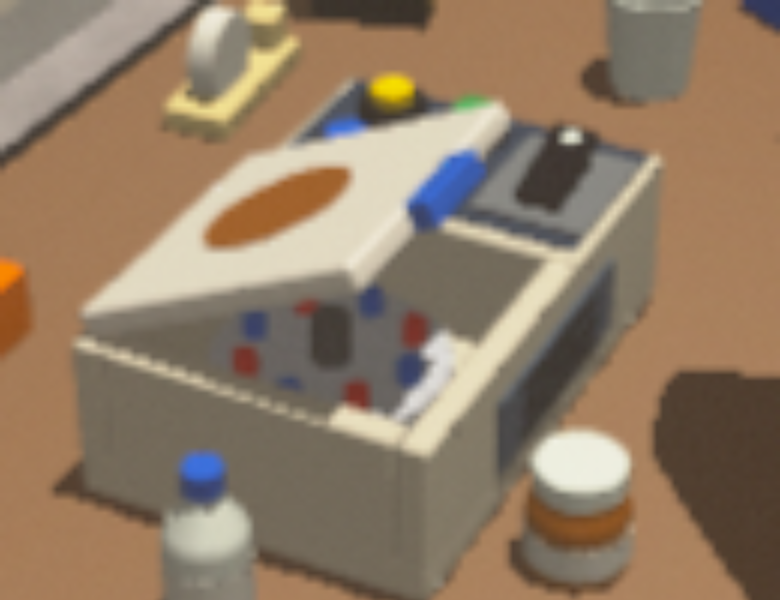

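Side view: the near front lid corner is at (297.5,205) and the far one at (324,177.5), which puts the lid angle at about 0.39 rad, matching the top view. I'm moving above the machine for a close look.

Call:
send_rows:
  series: [4,-3,-3,0,0,6,0,8,-6,-6,0,0,12,0,11.5,-8.5,-9,0,0,18,0,15,-11,-9,0,0,24,0,18.5,-13.5,-9,0,0,26.4,0,22,-16,-9,0,0,26.4,0,25,-18,-9,0,0,26.4,0,28,-20,-9,0,0,26.4,0,30,-21.6,-9,0,0,26.4,0,30,-21.6,-9,0,0,26.4,0]
  newtons: 40

```text
clock: 1.63
tcp_pos: [0.4296, -0.1841, 0.3219]
orientation: [-0.0, 1.0, 0.002, 0.001]
wrist_force: [0.2, -0.2, -0.2]
finger_gap: 0.0002
```

Call:
send_rows:
  series: [1,-3,0,0,0,0,0,2,-6,0,0,0,0,0,3,-9,0,0,0,0,0,4,-12,0,0,0,0,0,4,-13.4,0,0,0,0,0,4,-13.4,0,0,0,0,0]

```text
clock: 2.13
tcp_pos: [0.4684, -0.0514, 0.3215]
orientation: [-0.0, 1.0, 0.002, 0.0]
wrist_force: [0.1, -0.1, 0.5]
finger_gap: 0.0002
```

Run:
```python
from h import *
s=get_state();ci=camera_info('wrist');im=read_camera('wrist');cv2.imwrite('pics/w0.png',im)
print(s['tcp_pos'],ci)
for n in('key_green_top','key_red_top','key_yellow_top','rocker_dot','lid'):
    for r in silhouettes('wrist',n)[:2]:
        m=np.argwhere(r['pixels']).mean(0)[::-1];print(n,round(r['p'],2),r['box'],m.round(1),onz(ci,m,.132).round(4))
```

```text
[ 0.46839203 -0.05144979  0.32145892] {'K': array([[352.66651813,   0.        , 321.35899724],
       [  0.        , 352.66651813, 198.95022092],
       [  0.        ,   0.        ,   1.        ]]), 'xyz': array([ 0.54241163, -0.05155647,  0.46480895]), 'attitude': array([ 0.10329924,  0.70128555, -0.69763503, -0.10408273])}
key_green_top 0.92 [385.6, 6.9, 29.8, 38.1] [398.9  23.7] [ 0.5987 -0.1171  0.132 ]
key_green_top 0.72 [434.0, 47.5, 22.2, 29.7] [441.7  63.6] [ 0.567  -0.1571  0.132 ]
key_red_top 0.92 [316.0, 8.9, 29.3, 34.0] [330.   25.5] [ 0.5971 -0.0581  0.132 ]
rocker_dot 0.9 [327.7, 89.1, 73.8, 35.2] [364.4 107.6] [ 0.529  -0.0903  0.132 ]
rocker_dot 0.54 [569.0, 138.1, 23.4, 94.1] [579.  185.7] [ 0.4564 -0.3022  0.132 ]
lid 0.98 [11.8, 3.7, 259.8, 137.4] [145.   64.8] [0.5647 0.1052 0.132 ]
```

View pics/w0.png

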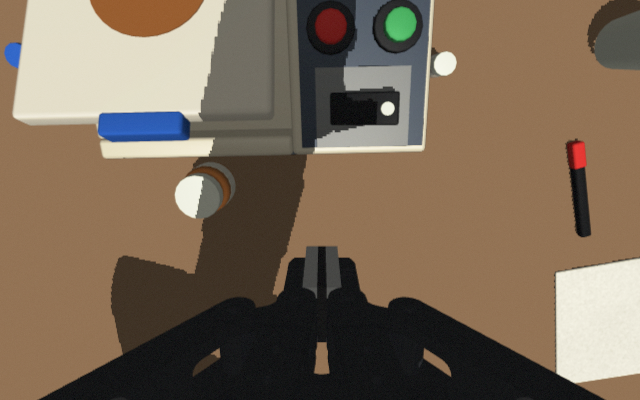

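The wrist view puts the green key at (400,23), the rocker dot at (388,108), the tab base centre at about (146,113) and the deck's front-right corner at (424,151), all in line with the top-camera estimates.

Run:
```python
from h import *
ci=camera_info('wrist');ct=camera_info('top')
for n,uv,z in [('dot',(388,108),.135),('green',(400.5,23.5),.132),('corner',(424,151),.11),('frontleft@corner?',(297,153),.11)]: print(n,onz(ci,uv,z).round(4))
# tab base triangulated (top + wrist)
def ray(c,uv):
    d=rot(c['attitude'])@np.linalg.inv(c['K'])@np.array([*uv,1.]);return np.array(c['xyz']),d/np.linalg.norm(d)
for n,u1,u2 in [('tabbase',(146,113),(210+253/4-.4,110+332/4-.4)),('lidleftcorner',(14,118),(210+112/4-.4,110+340/4-.4))]:
    A=0;b=0
    for c,u in((ci,u1),(ct,u2)):
        o,d=ray(c,u);Q=np.eye(3)-np.outer(d,d);A=A+Q;b=b+Q@o
    print(n,np.linalg.solve(A,b).round(4))
```

```text
dot [ 0.5284 -0.1157  0.135 ]
green [ 0.5983 -0.1232  0.132 ]
corner [ 0.4852 -0.1588  0.11  ]
frontleft@corner? [ 0.4833 -0.0306  0.11  ]
tabbase [0.5287 0.0758 0.1955]
lidleftcorner [0.525  0.1652 0.2059]
```

Call:
send_rows:
  series: [2,-3.2,1,0,0,0,0,4,-6.4,2,0,0,0,0,6,-9.6,3,0,0,0,0,7.9,-12.7,5,0,0,0,0,7.9,-12.7,8,0,0,0,0,7.9,-12.7,11,0,0,0,0,7.9,-12.7,11.5,0,0,0,0,7.9,-12.7,11.5,0,0,0,0]

```text
clock: 3.1
tcp_pos: [0.5458, 0.072, 0.2042]
orientation: [0.0, 1.0, -0.001, -0.003]
wrist_force: [0.4, 0.3, 0.8]
finger_gap: 0.0004
```

Call:
send_rows:
  series: [0,0,0.5,0,0,0,0,0,0,1,0,0,0,0,0,0,1.5,0,0,0,0,-0.1,0,2,0,0,0,0,-0.3,0,2.5,0,0,0,0,-0.5,0,3,0,0,0,0]

```text
clock: 3.6
tcp_pos: [0.5425, 0.0725, 0.1763]
orientation: [0.0, 1.0, -0.0, 0.001]
wrist_force: [-0.3, -1.7, 0.9]
finger_gap: 0.0
```

Call:
send_rows:
  series: [-0.2,0,0.6,0,0,0,0,-0.5,0,1.2,0,0,0,0,-0.7,0,1.8,0,0,0,0,-0.9,0,2.4,0,0,0,0,-1.1,0,3,0,0,0,0,-1.3,0,3.5,0,0,0,0,-1.4,0,4,0,0,0,0,-1.4,0,4.3,0,0,0,0]

```text
clock: 4.27
tcp_pos: [0.5276, 0.0729, 0.1325]
orientation: [-0.0, 1.0, 0.0, -0.001]
wrist_force: [-0.7, -0.6, 0.8]
finger_gap: 0.0001
```

Call:
send_rows:
  series: [0,0,0.3,0,0,0,0,0,0,0.5,0,0,0,0,0,0,0.6,0,0,0,0,0,0,0.6,0,0,0,0]

```text
clock: 4.6
tcp_pos: [0.528, 0.0728, 0.128]
orientation: [0.0, 1.0, 0.0, -0.0]
wrist_force: [-3.7, -0.4, 5.5]
finger_gap: -0.0002
```

Call:
send_rows:
  series: [0,0,0.2,0,0,0,0,0,0,0.3,0,0,0,0,0,0,0.3,0,0,0,0]

```text
clock: 4.85
tcp_pos: [0.528, 0.0728, 0.1278]
orientation: [0.0, 1.0, 0.0, 0.001]
wrist_force: [-10.3, -1.5, 25.6]
finger_gap: -0.0003
```

Call:
send_rows:
  series: [0,0,-3,0,0,0,0,0,0,-6,0,0,0,0,0,3,-8,0,0,0,0,0,6.5,-8,0,0,0,0,0,10.5,-8,0,0,0,0,0,14.5,-8,0,0,0,0,0,18,-8,0,0,0,0,0,18.9,-8,0,0,0,0,0,18.9,-8,0,0,0,0,0,18.9,-8,0,0,0,0]

```text
clock: 5.68
tcp_pos: [0.5282, -0.1163, 0.2041]
orientation: [-0.0, 1.0, -0.001, -0.0]
wrist_force: [-0.4, 0.5, -0.4]
finger_gap: 0.0001
```

Run:
```python
from h import *
ci=camera_info('wrist');im=read_camera('wrist');t=read_camera('side');s=get_state()
print(s['tcp_pos'],s['wrist_force'],proj(ci,s['tcp_pos']).round(0),onz(ci,(0,0),.13).round(3))
cv2.imwrite('pics/w1.png',np.vstack([im[:300],cv2.resize(t[160:265,230:390],(640,290),interpolation=2)]))
```

```text
[ 0.52825269 -0.11497118  0.20421966] [ 0.13172001 -0.2947436  -0.68360212] [[318. 264.]] [0.651 0.061 0.13 ]
```

View pics/w1.png

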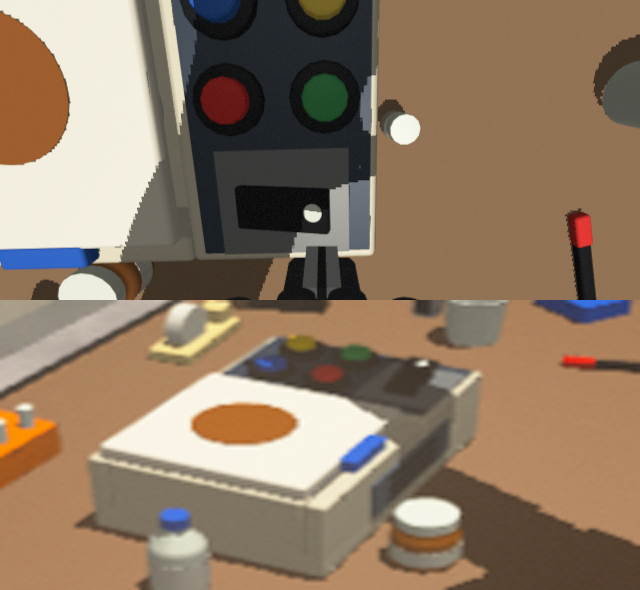

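The lid is shut flat. The dot is now at (313,213) and the green key at (325,97); I'm refining both.

Run:
```python
from h import *
ci=camera_info('wrist');print(onz(ci,(313,213),.135).round(4),onz(ci,(325,97),.132).round(4),onz(ci,(225.5,100),.132).round(4))
```

```text
[ 0.5284 -0.1097  0.135 ] [ 0.5994 -0.117   0.132 ] [ 0.5976 -0.0585  0.132 ]
```

Call:
send_rows:
  series: [0,-0.2,2,0,0,0,0,0,-0.2,4,0,0,0,0,0,-0.2,5.5,0,0,0,0,0,-0.2,6.2,0,0,0,0,0,-0.2,6.8,0,0,0,0,0,-0.2,7.3,0,0,0,0,0,-0.2,7.6,0,0,0,0,0,-0.2,7.6,0,0,0,0]

```text
clock: 6.45
tcp_pos: [0.5286, -0.114, 0.1284]
orientation: [0.0, 1.0, 0.0, 0.0]
wrist_force: [0.5, 0.2, 0.1]
finger_gap: 0.0
```

Call:
send_rows:
  series: [0,0,0.2,0,0,0,0,0,0,0.3,0,0,0,0,0,0,0.3,0,0,0,0]

```text
clock: 6.7
tcp_pos: [0.5288, -0.1144, 0.1257]
orientation: [0.0, 1.0, -0.0, 0.001]
wrist_force: [0.3, -0.4, 1.9]
finger_gap: 0.0
```

Call:
send_rows:
  series: [0,0,0.2,0,0,0,0,0,0,0.3,0,0,0,0,0,0,0.3,0,0,0,0]

```text
clock: 6.95
tcp_pos: [0.529, -0.1144, 0.1241]
orientation: [0.0, 1.0, 0.0, 0.001]
wrist_force: [-2.9, 1.9, 11.3]
finger_gap: -0.0002
```

Call:
send_rows:
  series: [0,0,0.1,0,0,0,0,0,0,0.2,0,0,0,0,0,0,0.2,0,0,0,0]

```text
clock: 7.2
tcp_pos: [0.5291, -0.1144, 0.1239]
orientation: [0.001, 1.0, 0.0, 0.002]
wrist_force: [-5.9, 2.2, 22.1]
finger_gap: 0.0001
```

Call:
send_rows:
  series: [0,0,-3,0,0,0,0,0,0,-6,0,0,0,0,0,0,-8,0,0,0,0,0,0,-8,0,0,0,0]

```text
clock: 7.53
tcp_pos: [0.5308, -0.1152, 0.205]
orientation: [0.001, 1.0, -0.0, 0.004]
wrist_force: [0.6, -0.1, 0.5]
finger_gap: 0.0001
```

Run:
```python
from h import *
ci=camera_info('wrist');im=read_camera('wrist');t=read_camera('side');s=get_state()
print(s['tcp_pos'],s['wrist_force'])
cv2.imwrite('pics/w2.png',np.vstack([im[:300],cv2.resize(t[165:225,290:380],(640,290),interpolation=2)]))
for n in('key_green_top','key_red_top'):
    for r in silhouettes('wrist',n)[:1]:
        m=np.argwhere(r['pixels']).mean(0)[::-1];print(n,round(r['p'],2),m.round(1),onz(ci,m,.132).round(4))
```

```text
[ 0.52893963 -0.11448136  0.20091664] [0.45815254 0.19889424 0.23553562]
key_green_top 0.97 [326.7 102.2] [ 0.5996 -0.1186  0.132 ]
key_red_top 0.92 [227.4 104.9] [ 0.598  -0.0596  0.132 ]
```

View pics/w2.png

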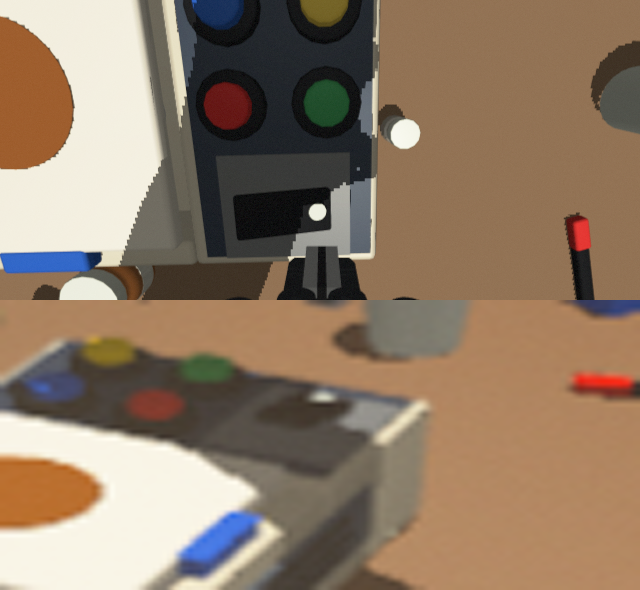

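The rocker has flipped: its left end is now the larger, raised one, and the dot is low at (317,212). Green key next, at (0.599,-0.118).

Call:
send_rows:
  series: [3,0.2,0,0,0,0,0,6,0.4,0,0,0,0,0,7,0.4,1,0,0,0,0,7,0.4,3,0,0,0,0,7,0.4,5,0,0,0,0,7,0.4,5.8,0,0,0,0,7,0.4,5.8,0,0,0,0]

```text
clock: 8.32
tcp_pos: [0.5956, -0.1173, 0.1382]
orientation: [-0.001, 1.0, 0.0, -0.004]
wrist_force: [-0.1, 0.3, 0.1]
finger_gap: -0.0002
```

Call:
send_rows:
  series: [0,0,0.4,0,0,0,0,0,0,0.8,0,0,0,0,0,0,1.2,0,0,0,0,0,0,1.4,0,0,0,0,0,0,1.6,0,0,0,0,0,0,1.7,0,0,0,0,0,0,1.7,0,0,0,0]

```text
clock: 8.9
tcp_pos: [0.5989, -0.1185, 0.1262]
orientation: [0.0, 1.0, -0.0, 0.001]
wrist_force: [0.1, 0.2, 4.7]
finger_gap: 0.0003
```

Call:
send_rows:
  series: [0,0,0.2,0,0,0,0,0,0,0.3,0,0,0,0,0,0,0.3,0,0,0,0,0,0,0.3,0,0,0,0]

```text
clock: 9.23
tcp_pos: [0.599, -0.1185, 0.1258]
orientation: [0.001, 1.0, 0.0, 0.002]
wrist_force: [-5.0, 1.2, 19.1]
finger_gap: 0.0002
```

Run:
```python
from h import *
im=read_camera('side');w=read_camera('wrist');s=get_state();print(s['clock'],s['tcp_pos'],s['wrist_force'])
cv2.imwrite('pics/f.png',np.vstack([w[:300],cv2.resize(im[160:265,230:390],(640,290),interpolation=2)]))
```

```text
9.3333 [ 0.59900491 -0.11848534  0.12581258] [-5.89895333  0.82523027 19.67843913]
```

View pics/f.png

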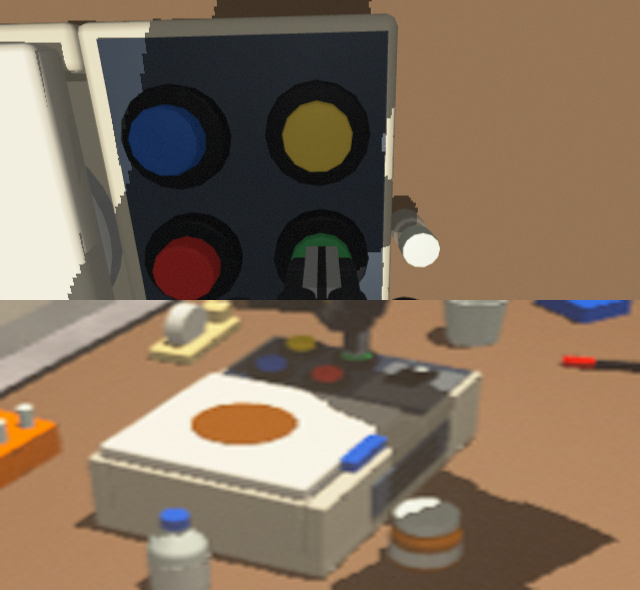

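The fingertips are on the green key, which sits at its bottom stop (z 0.1258, about 20 N). The lid is shut, the rocker is over and nothing else was touched.

```bash
python3 -c "
from workcell import *
print(hand_in())"
```

```text
the job is handed in; nothing more can be done
None
```

The job is done and handed in at about 9.3 s. I pushed the lid shut, pressed the dotted end of the power rocker fully over, then pressed the green key. It was still held down when I handed in.

- **Lid:** it hit a hard stop at z 0.128 under about 26 N, and both the side and wrist pictures show it flat.
- **Rocker:** it stopped at z 0.124 under about 22 N, as the task text says it should. The next wrist picture shows it flipped.
- **Green key:** it stopped at z 0.126, a 6 mm press, held with about 20 N. The last picture shows the fingertips on green only, with the other three keys up.
- **Other objects:** the jar, bottle and vial look undisturbed in the last pictures. I did not measure their positions again. The needle box is not in those close-ups and the cup, pen and slide box show only in part, but the arm came nowhere near them while working at the machine.

The cameras disagreed by up to 6 mm on where the dot and green key were, so I aimed near the middle of the readings. The networks also gave some false or off detections, such as the blue key found at the lid and the rocker dot reported as the whole rocker. I read those positions from the pictures instead.

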